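Sort the stripped engine parts into their holders

ROBOT

A 6-joint arm with a two-finger parallel gripper is mounted at the origin on a cart in front of the work surface, level with it; the furniture and walls round the work are solid. World frame = base frame: x ahead of the robot, y to its left, z up, the work surface at z = 0. Lengths are in m, angles in rad, forces in N, time in s.
With the tool pointing down it reaches from about 0.425 to 0.925 m from the base axis. Payload 12.5 kg.
Tool frame: the origin (TCP) lies between the finger pads; the fingertips stand 22 mm ahead of it and the grasp point (between the pads) lies 3 mm ahead of it; z points along the fingers, y is the line along which they close (so a half turn about z gives the same grasp; the last joint's range is limited). The gripper opens to 85 mm and grips with 20 to 120 N. Pads are 22 mm wide; open, the fingers measure 114 mm over their backs; the gripper's body (76 mm by 85 mm) begins 54 mm behind the grasp point. The pads swing forward as they close: fully open they stand 13 mm farther back than shut.
Start: joints at [-1.334, 0.491, 1.559, -0, 1.092, -0.106], TCP at [0.21, -0.589, 0.253] pointing down, gripper open.
Joint ranges: [-3.1, 3.1], [-0.84, 2.19], [0.05, 2.79], [-1.13, 4.28], [0.06, 2.93], [-2.69, 2.69]. Speed limits (rad/s): [2.22, 2.22, 2.79, 3.14, 3.14, 3.14].

INTERFACE

Orientations are given as a 3x3 rotation matrix whose columns are the frame's x, y, z axes.
In Python, from bench import arm gives the robot as it stands. Calls block until the motion is done:
- arm.move_ptp(position, orientation): joint-space move of the TCP to a pose.
- arm.servo_line(position, frame=None, vel=0.15): straight line of the TCP; frame=None keeps the orientation; vel is the mean speed in m/s.
- arm.move_j(angles): joint-space move.
- arm.open() and arm.grab(): open the fingers fully, or close them until they stop; the grip force is fixed at half the most.
- arm.pause(seconds).
- arm.inverse_kinematics(position, orientation): joint angles nearest the present ones, or None.
- arm.state(): the state.
- arm.capture(name): name is "scene" or "top"; returns the picture (420x560x3 uint8, red, green, blue); there is no depth.
- arm.camera_model(name): a dict with "fx", "fy", "cx", "cy" (pixels), "T" (4x4, takes a point from camera to world coordinates). Camera axes: x right, y up, looking along -z (the intrinsics and any distortion apply to the point x, -y, -z); pixel columns grow to the right and rows downward; lengths in m; the calibration is good to about 2 mm. A picture is of the moment at which its call begins. camera_model takes no time and is no camera call.
A pose or a line that the arm cannot do raises arm.PlanningError and nothing moves.
- arm.finish_job(): hands the job in; it is judged then, once.
The state is a dict: "t": time; "joint_pos": joint angles; "joint_velocities": joint speeds; "joint_efforts": joint torques, N m; "tcp_pos": TCP position; "orientation": TCP orientation; "wrist_force": force on the tool from outside, world axes, zero at the start; "torque": the same for the moment, N m; "gripper_width": finger opening in m; "finger_force": force on a finger pad.
Only numpy, scipy, OpenCV 4.12 (cv2) and the standard library are available. Lean on these libraries where they do the work, as an engineer would, in place of code of your own. Each camera call takes 0.05 s, during which the arm holds its last target. There are 200 camera calls.

TASK

Sort the stripped engine parts lying along the front edge of the bench into their holders behind them: stand the two bearing caps on their feet in the two bays of the wooden cap rack, one in each; lay the two spark plugs in the two notches of the plug cradle, one in each, threaded ends on the red rail and white insulators on the grey rail, so that they can be compared; and put the ball bearing over the pin of the spindle, flat down on its flange. Do not tip or push the open grease tin.

Things in the scene. Friction and masses are not known exactly. Their poses are not given: they have to be found in the camera images.
- cap_1: brown-grey cast main bearing cap, an arch 22 mm thick (its x), 68 mm long (its y), 34 mm high, standing on its two feet; origin at the centre of its underside, z up; take it across the 22 mm sides, at the upper half. The two caps are alike. About 0.22 kg
- cap_2: brown-grey cast main bearing cap, an arch 22 mm thick (its x), 68 mm long (its y), 34 mm high, standing on its two feet; origin at the centre of its underside, z up; take it across the 22 mm sides, at the upper half. The two caps are alike. About 0.22 kg
- plug_1: used spark plug lying flat, 84 mm long along its y, 18 mm high, alike the other; origin below the middle of its length, 9 mm under its axis. At +y the dark threaded firing end (13.6 mm thick, y 11 to 33 mm), then the steel hexagon (21 mm wide, y 0 to 12 mm; grip it here across x, below mid height), at -y the white insulator (10.4 mm thick, to y -33 mm) and thin terminal. 0.05 kg
- plug_2: used spark plug lying flat, 84 mm long along its y, 18 mm high, alike the other; origin below the middle of its length, 9 mm under its axis. At +y the dark threaded firing end (13.6 mm thick, y 11 to 33 mm), then the steel hexagon (21 mm wide, y 0 to 12 mm; grip it here across x, below mid height), at -y the white insulator (10.4 mm thick, to y -33 mm) and thin terminal. 0.05 kg
- bearing: steel ball bearing lying flat, a ring 52 mm across, 15 mm high, bore 25 mm; origin at the centre of its underside, z up; take it across the outside. About 0.18 kg
- cap_rack: fixed light wooden rack, 120 (x) by 96 (y) mm, with two black-lined bays side by side; origin at the centre of its underside, on the table. Bay centres at x +35 and -35 mm, y 0; each bay 38 (x) by 84 (y) mm inside, floor 7 mm and wall tops 16 mm above the table. A cap stands with its long side along the rack's y, either way round, in either bay
- plug_cradle: fixed 4 mm plate with two scalloped rails along its x, one red, one grey, each 12 mm thick; origin on the table under the red rail's middle, grey rail at y -50 mm. Notches at x +35, -35 mm: flat bottom 14 mm above the table, 18 mm wide, humps' tops at 22 mm. A plug lies along y, +y end on the red rail, hexagon between the rails, origin at y -26 mm, 11 mm higher than on the table; it may roll
- spindle: fixed square wooden foot 90 by 90 mm, 16 mm high, with a steel flange (48 mm across, top 19 mm above the table) and an upright steel pin in its middle, 14 mm thick, with a tapered tip whose top is 59 mm above the table; origin at the centre of the underside, under the pin
- grease_tin: open grey metal grease tin with a blue label, 69 mm across, 56 mm high, standing at the left; a bystander that must stay where it is; origin at the centre of its underside. Behind it, from y +0.1 m at the back and +0.2 m at the front leftwards, stands the engine, up to 0.35 m high: keep the arm clear of it, also at the start

How it is judged:
At the end, for the whole second after the job is handed in: One cap upright on each bay floor (13 mm, 0.4 rad); one plug level in each notch (0.3 rad), threaded end on the red rail, its origin 15 to 37 mm behind that rail; bearing flat on the flange, within 10 mm of the pin's axis; all five released and at rest ((((x of cap_1 in the frame of cap_rack between 0.022 and 0.048 m and y of cap_1 in the frame of cap_rack between -0.013 and 0.013 m and z of cap_1 in the frame of cap_rack below 0.011 m and angle between cap_1's own z axis and vertical below 0.12 rad and angle between the y axis of cap_1 and the y axis of cap_rack, either way round below 0.4 rad) and (x of cap_2 in the frame of cap_rack between -0.048 and -0.022 m and y of cap_2 in the frame of cap_rack between -0.013 and 0.013 m and z of cap_2 in the frame of cap_rack below 0.011 m and angle between cap_2's own z axis and vertical below 0.12 rad and angle between the y axis of cap_2 and the y axis of cap_rack, either way round below 0.4 rad)) or ((x of cap_1 in the frame of cap_rack between -0.048 and -0.022 m and y of cap_1 in the frame of cap_rack between -0.013 and 0.013 m and z of cap_1 in the frame of cap_rack below 0.011 m and angle between cap_1's own z axis and vertical below 0.12 rad and angle between the y axis of cap_1 and the y axis of cap_rack, either way round below 0.4 rad) and (x of cap_2 in the frame of cap_rack between 0.022 and 0.048 m and y of cap_2 in the frame of cap_rack between -0.013 and 0.013 m and z of cap_2 in the frame of cap_rack below 0.011 m and angle between cap_2's own z axis and vertical below 0.12 rad and angle between the y axis of cap_2 and the y axis of cap_rack, either way round below 0.4 rad))) and (((x of plug_1 in the frame of plug_cradle between 0.021 and 0.049 m and y of plug_cradle in the frame of plug_1 between 0.015 and 0.037 m and angle between plug_1's own y axis and vertical between 1.4 and 1.74 rad and z of plug_1 in the frame of plug_cradle between 0.003 and 0.036 m and angle between the y axis of plug_1 and the y axis of plug_cradle, either way round below 0.3 rad) and (x of plug_2 in the frame of plug_cradle between -0.049 and -0.021 m and y of plug_cradle in the frame of plug_2 between 0.015 and 0.037 m and angle between plug_2's own y axis and vertical between 1.4 and 1.74 rad and z of plug_2 in the frame of plug_cradle between 0.003 and 0.036 m and angle between the y axis of plug_2 and the y axis of plug_cradle, either way round below 0.3 rad)) or ((x of plug_1 in the frame of plug_cradle between -0.049 and -0.021 m and y of plug_cradle in the frame of plug_1 between 0.015 and 0.037 m and angle between plug_1's own y axis and vertical between 1.4 and 1.74 rad and z of plug_1 in the frame of plug_cradle between 0.003 and 0.036 m and angle between the y axis of plug_1 and the y axis of plug_cradle, either way round below 0.3 rad) and (x of plug_2 in the frame of plug_cradle between 0.021 and 0.049 m and y of plug_cradle in the frame of plug_2 between 0.015 and 0.037 m and angle between plug_2's own y axis and vertical between 1.4 and 1.74 rad and z of plug_2 in the frame of plug_cradle between 0.003 and 0.036 m and angle between the y axis of plug_2 and the y axis of plug_cradle, either way round below 0.3 rad))) and horizontal distance between bearing and spindle below 0.01 m and z of bearing in the frame of spindle below 0.023 m and angle between bearing's own z axis and vertical below 0.12 rad and linear speed of each of cap_1, cap_2, plug_1, plug_2, bearing below 0.02 m/s and contact force between the fingers and cap_1 below 0.1 N and contact force between the fingers and cap_2 below 0.1 N and contact force between the fingers and plug_1 below 0.1 N and contact force between the fingers and plug_2 below 0.1 N and contact force between the fingers and bearing below 0.1 N); the robot touches nothing.
It fails at once if the open grease tin is tipped or pushed more than 30 mm (angle between grease_tin's own z axis and vertical above 0.3 rad or distance of grease_tin from where it was at the start of the episode above 0.03 m).
It also fails if it takes over 122 s, if anything falls off the work surface, if the arm or the gripper's body presses on something with over 40 N, if the wrist force passes 120 N, or if a joint passes its speed limit or range.

## Working session

There is one attempt and no reset: what is moved stays moved. The work goes in short steps, each a Python script; the robot and the scene stay as the last script left them, time stands still between calls to the robot, and variables do not carry over. Pictures are saved under pics/ and viewed, at most 14 in all, crops included, and the job is handed in when it is done.

```bash
mkdir -p pics; ls
python3 - <<'E'
from bench import arm
import cv2
for n in("top","scene"):
    im=arm.capture(n); cv2.imwrite(f"pics/{n}0.png",cv2.resize(im[:,:,::-1],(800,600),interpolation=cv2.INTER_CUBIC)); print(n,{k:(v.round(3).tolist() if hasattr(v,'round') and k=='T' else v) for k,v in arm.camera_model(n).items()})
s=arm.state();print(s)
E
```

```text
pics
top {'fx': 542.9949674408215, 'fy': 542.9949674408215, 'cx': 277.22677906897013, 'cy': 213.24596597211428, 'T': [[-0.025, 0.982, -0.189, 0.256], [-1.0, -0.025, 0.003, -0.074], [-0.002, 0.189, 0.982, 1.22], [0.0, 0.0, 0.0, 1.0]]}
scene {'fx': 422.77865218413046, 'fy': 422.77865218413046, 'cx': 278.0997836358932, 'cy': 207.89802076776604, 'T': [[0.855, 0.207, -0.475, 0.045], [-0.518, 0.349, -0.781, -0.824], [0.004, 0.914, 0.406, 0.438], [0.0, 0.0, 0.0, 1.0]]}
{'t': 0.1, 'joint_pos': array([-1.33362541e+00,  4.91483416e-01,  1.55938116e+00, -4.05335249e-05,
        1.09173359e+00, -1.05637472e-01]), 'joint_velocities': array([ 0.00084757, -0.00173938, -0.00056528, -0.00057077,  0.00056461,
        0.000343  ]), 'joint_efforts': array([ 2.44667754e-03, -6.19447947e+01, -2.62027377e+01, -1.63814584e-04,
        2.88908661e-03,  2.91985521e-05]), 'tcp_pos': array([ 0.2100316 , -0.58845847,  0.25279856]), 'orientation': array([[ 9.41808112e-01,  3.36150869e-01, -2.71211968e-04],
       [ 3.36150971e-01, -9.41807616e-01,  9.68911223e-04],
       [ 7.02708525e-05, -1.00369662e-03, -9.99999494e-01]]), 'wrist_force': array([-0.10130283, -0.59595641, -0.02028615]), 'torque': array([0.00526114, 0.00992492, 0.03174515]), 'finger_force': 0.0, 'gripper_width': 0.08528191563285295}
```

View pics/top0.png

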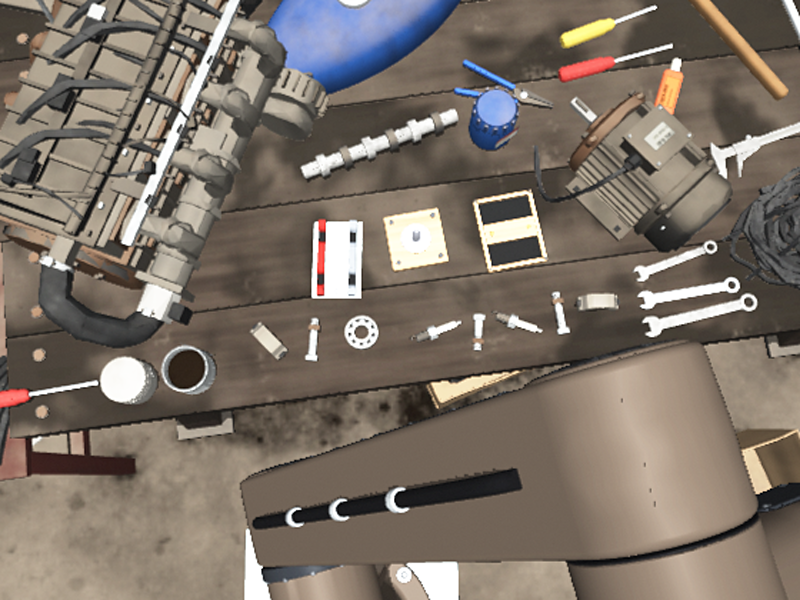

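View pics/scene0.png

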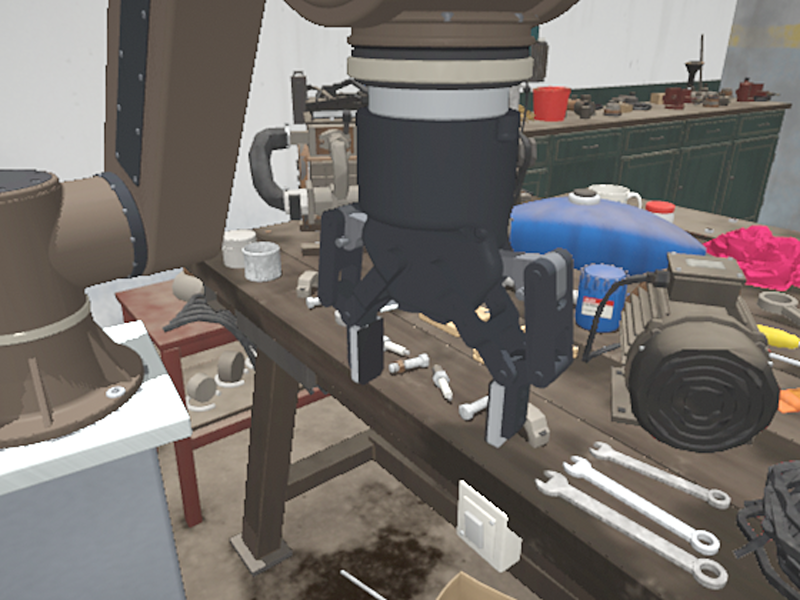

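Run:
```python
from bench import arm
import cv2
im=arm.capture("top")[:,:,::-1].copy(); cv2.imwrite("pics/raw0.png",im)
a=cv2.resize(im[195:265,160:320],(800,350),interpolation=cv2.INTER_CUBIC)
b=cv2.resize(im[190:260,280:440],(800,350),interpolation=cv2.INTER_CUBIC)
c=cv2.resize(im[125:215,210:390],(800,400),interpolation=cv2.INTER_CUBIC)
cv2.imwrite("pics/a.png",cv2.vconcat([a[:300],b[:300]])); cv2.imwrite("pics/c.png",c)
```

```text
(no output)
```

View pics/a.png

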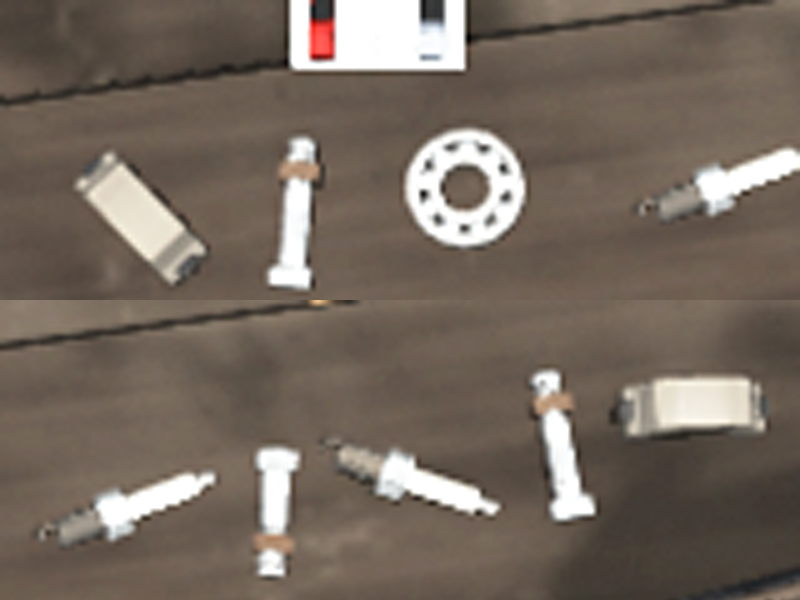

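View pics/c.png

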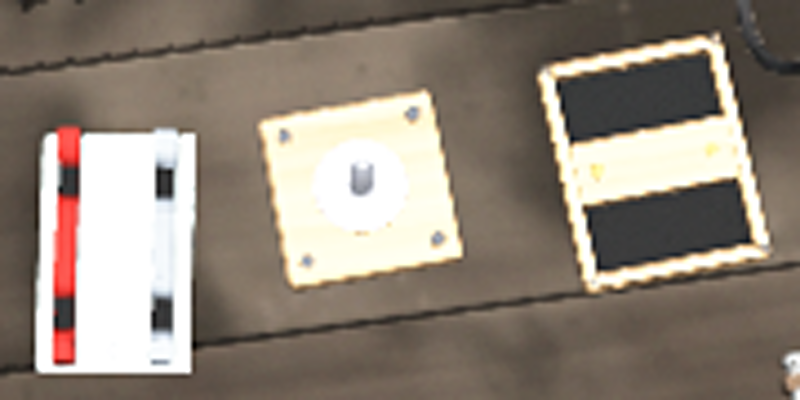

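```bash
cat > lib.py <<'E'
import numpy as np, cv2
from bench import arm
M=arm.camera_model("top"); T=np.array(M["T"])
def ray(px,z):
    u,v=px; d=T[:3,:3]@np.array([(u-M["cx"])/M["fx"],-(v-M["cy"])/M["fy"],-1]); o=T[:3,3]
    return (o+d*(z-o[2])/d[2])[:2]
def proj(P):
    p=(np.asarray(P)-T[:3,3])@T[:3,:3]; return np.array([M["cx"]+M["fx"]*p[0]/-p[2],M["cy"]-M["fy"]*p[1]/-p[2]])
def A(x,y,z): return ray(((x+.5)/5-.5+160,(y+.5)/5-.5+195),z)
def B(x,y,z): return ray(((x+.5)/5-.5+280,(y-300+.5)/5-.5+190),z)
def C(x,y,z): k=800/180; return ray(((x+.5)/k-.5+210,(y+.5)/k-.5+125),z)
ang=lambda d:float(np.arctan2(d[1],d[0]))
def yawy(d): return ang(d)-np.pi/2      # yaw of a frame whose y axis is d
mean=lambda *p:np.mean(p,axis=0)
def tw(pose,xy):
    x,y,a=pose; c,s=np.cos(a),np.sin(a); return np.array([x+c*xy[0]-s*xy[1],y+s*xy[0]+c*xy[1]])
P={}
P["cap_1"]=(*A(139,215,.034),yawy(A(93,172,.02)-A(185,265,.02)))
P["cap_2"]=(*B(706,404,.034),yawy(B(622,410,.02)-B(766,402,.02)))
a,b=B(40,533,.009),B(213,477,.009); P["plug_1"]=(*mean(a,b),yawy(a-b))
a,b=B(325,440,.009),B(495,510,.009); P["plug_2"]=(*mean(a,b),yawy(a-b))
P["bearing"]=(*A(465,187,.015),0.)
r1,r2,g1,g2=C(68,181,.014),C(63.5,313,.014),C(165,181,.014),C(161,312,.014)
e=[C(68,130,.022),C(63,362,.022)]
P["plug_cradle"]=(*mean(r1,r2,*e),ang(mean(r1-r2,g1-g2)))
q=[C(*p,.016) for p in((260,120),(430,92),(463,258),(293,287))]
P["spindle"]=(*mean(*q,C(361,187,.019)),ang(q[0]-q[3]+q[1]-q[2]))
q=[C(*p,.016) for p in((540,70),(717,37),(770,252),(592,292))]
P["cap_rack"]=(*mean(*q),ang(q[0]-q[3]+q[1]-q[2]))
def R(yaw_close):
    y=np.array([np.cos(yaw_close),np.sin(yaw_close),0]); z=np.array([0,0,-1.]); return np.column_stack([np.cross(y,z),y,z])
E
python3 - <<'E'
from lib import *
for k,v in P.items(): print(k,np.round(v,4))
print(sorted(M)); 
im=cv2.imread("pics/raw0.png"); s=4; big=cv2.resize(im,None,fx=s,fy=s,interpolation=cv2.INTER_CUBIC)
def rect(n,x0,x1,y0,y1,z):
    pts=[(proj([*tw(P[n],c),z])+.5)*s for c in((x0,y0),(x1,y0),(x1,y1),(x0,y1))]
    cv2.polylines(big,[np.int32(pts)],True,(0,255,0),1)
def circ(n,r,z): 
    pts=[(proj([*tw(P[n],(r*np.cos(t),r*np.sin(t))),z])+.5)*s for t in np.linspace(0,6.28,40)]; cv2.polylines(big,[np.int32(pts)],True,(0,255,0),1)
for n in("cap_1","cap_2"): rect(n,-.011,.011,-.034,.034,0)
for n in("plug_1","plug_2"): rect(n,-.0068,.0068,.011,.033,.009);rect(n,-.0105,.0105,0,.012,.009);rect(n,-.005,.005,-.042,0,.009)
circ("bearing",.026,.015);circ("bearing",.0125,.015)
n="plug_cradle"
for y in(0,-.05):
  for x in(.035,-.035): rect(n,x-.009,x+.009,y-.006,y+.006,.014)
circ("spindle",.024,.019);rect("spindle",-.045,.045,-.045,.045,.016);circ("spindle",.007,.059)
rect("cap_rack",-.06,.06,-.048,.048,.016)
for x in(.035,-.035): rect("cap_rack",x-.019,x+.019,-.042,.042,.016)
cv2.imwrite("pics/ov.png",cv2.vconcat([cv2.resize(big[500:860,840:1580],(800,389)),cv2.resize(big[840:1020,680:1420],(800,195))]))
E
```

```text
cap_1 [ 0.4345  0.1212 -0.8046]
cap_2 [ 0.4826 -0.3976  0.0312]
plug_1 [ 0.4476 -0.1397  0.2906]
plug_2 [ 0.4581 -0.2681 -0.4252]
bearing [ 0.4464 -0.0219  0.    ]
plug_cradle [ 0.5677  0.0404 -0.0417]
spindle [ 0.5947 -0.1123  0.1597]
cap_rack [ 0.6053 -0.2643  0.1763]
['T', 'cx', 'cy', 'fx', 'fy']
```

View pics/ov.png

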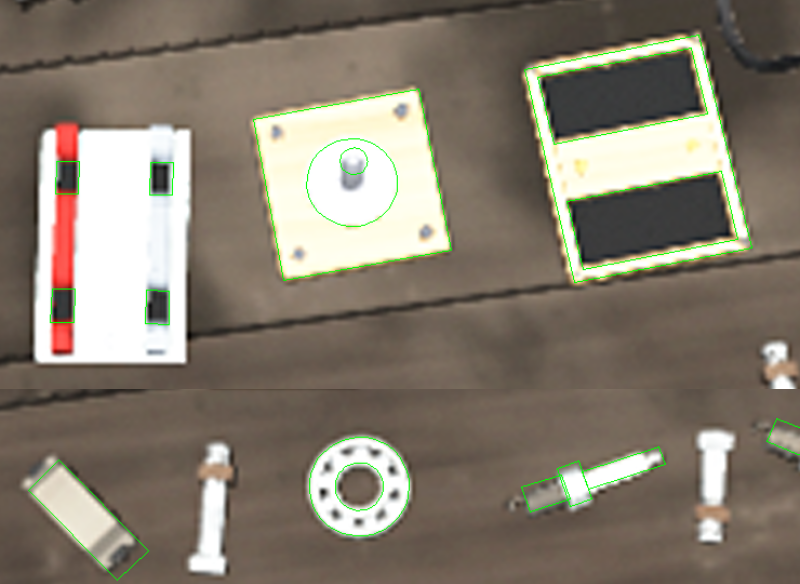

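Run:
```python
from lib import *
for n,f,near,far,sg in(("cap_1",A,(194,268),(93,170),-1),("cap_2",B,(616,411),(768,403),1)):
    x,y,a=P[n]; yd=np.array([-np.sin(a),np.cos(a)]); c=np.array([x,y])
    print(n,"along-y correction near z0:",(f(*near,0)-sg*.034*yd-c)@yd,[("far",z,((f(*far,z)+sg*.034*yd-c)@yd).round(4)) for z in(0,.01,.02,.03)])
s=arm.state()
for n,z in(("cap_2",.038),("plug_2",.025),("plug_1",.025),("bearing",.024),("cap_1",.038),("cap_rack",.2),("spindle",.2),("plug_cradle",.2)):
    for k in(0,1): 
        for zz in (z,.2):
            q=arm.inverse_kinematics([*P[n][:2],zz],R(P[n][2]+k*np.pi)); print(n,k,None if q is None else np.round(q,2))
```

```text
cap_1 along-y correction near z0: 0.006346737944858658 [('far', 0, np.float64(0.0035)), ('far', 0.01, np.float64(0.001)), ('far', 0.02, np.float64(-0.0015)), ('far', 0.03, np.float64(-0.004))]
cap_2 along-y correction near z0: -0.002030100961738801 [('far', 0, np.float64(-0.0038)), ('far', 0.01, np.float64(-0.0008)), ('far', 0.02, np.float64(0.0022)), ('far', 0.03, np.float64(0.0052))]
cap_2 0 [-0.79  0.76  1.72 -0.    0.66 -0.83]
cap_2 0 [-0.79  0.55  1.62 -0.    0.98 -0.83]
cap_2 1 [-0.79  0.76  1.72 -0.    0.66  2.32]
cap_2 1 [-0.79  0.55  1.62 -0.    0.98  2.32]
plug_2 0 [-0.65  0.7   1.97 -0.    0.47 -0.23]
plug_2 0 [-0.65  0.42  1.85 -0.    0.87 -0.23]
plug_2 1 None
plug_2 1 None
plug_1 0 [-0.44  0.66  2.12 -0.    0.35 -0.73]
plug_1 0 [-0.44  0.34  1.99 -0.    0.8  -0.73]
plug_1 1 [-0.44  0.66  2.12 -0.    0.35  2.41]
plug_1 1 [-0.44  0.34  1.99 -0.    0.8   2.41]
bearing 0 [-0.2   0.66  2.18 -0.    0.31 -0.2 ]
bearing 0 [-0.2   0.32  2.04 -0.    0.78 -0.2 ]
bearing 1 None
bearing 1 None
cap_1 0 [ 0.13  0.63  2.16 -0.    0.35  0.93]
cap_1 0 [ 0.13  0.32  2.03 -0.    0.79  0.93]
cap_1 1 [ 0.13  0.63  2.16 -0.    0.35 -2.21]
cap_1 1 [ 0.13  0.32  2.03 -0.    0.79 -2.21]
cap_rack 0 [-0.51  0.59  1.52 -0.    1.03 -0.69]
cap_rack 0 [-0.51  0.59  1.52 -0.    1.03 -0.69]
cap_rack 1 [-0.51  0.59  1.52 -0.    1.03  2.45]
cap_rack 1 [-0.51  0.59  1.52 -0.    1.03  2.45]
spindle 0 [-0.3   0.52  1.67 -0.    0.95 -0.46]
spindle 0 [-0.3   0.52  1.67 -0.    0.95 -0.46]
spindle 1 None
spindle 1 None
plug_cradle 0 [-0.05  0.47  1.76 -0.    0.91 -0.  ]
plug_cradle 0 [-0.05  0.47  1.76 -0.    0.91 -0.  ]
plug_cradle 1 None
plug_cradle 1 None
```

```bash
cat >> lib.py <<'E'
for n,d in(("cap_1",.004),("cap_2",-.001)): P[n]=(*tw(P[n],(0,d)),P[n][2])
H=.13
def pick(n,z,off=(0,0)):
    xy=tw(P[n],off); o=R(P[n][2])
    arm.move_ptp([*xy,H],o); arm.servo_line([*xy,z],vel=.12); arm.grab()
    s=arm.state(); print(n,"width",s["gripper_width"],"F",s["finger_force"],"t",s["t"])
    arm.servo_line([*xy,H],vel=.2)
    s=arm.state(); print(" lifted",s["gripper_width"],s["finger_force"],s["t"])
def place(holder,off,z,drop=True):
    xy=tw(P[holder],off); o=R(P[holder][2])
    arm.move_ptp([*xy,H],o); arm.servo_line([*xy,z+.025],vel=.15); arm.servo_line([*xy,z],vel=.05)
    print(" down",arm.state()["wrist_force"].round(1))
    if drop:
        arm.open(); arm.servo_line([*xy,H],vel=.2)
    print(" done t",arm.state()["t"])
def snap(name,cam="top"): cv2.imwrite(f"pics/{name}.png",arm.capture(cam)[:,:,::-1])
E
python3 - <<'E'
from lib import *
pick("cap_2",.038)
place("cap_rack",(.0385,0),.047)
snap("p1"); snap("p1s","scene")
im=cv2.imread("pics/p1.png"); cv2.imwrite("pics/p1v.png",cv2.hconcat([cv2.resize(im[120:270,200:400],(400,300)),cv2.resize(cv2.imread("pics/p1s.png"),(400,300))]))
E
```

```text
cap_2 width 0.021016998429382257 F 58.92687628045678 t 3.0083
 lifted 0.020798654695832988 58.6051207780838 3.6167
 down [-0.9 -0.3 -2.1]
 done t 6.8667
```

View pics/p1v.png

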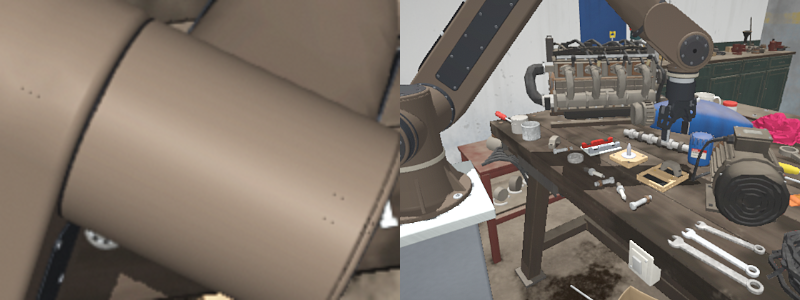

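Run:
```python
from lib import *
pick("plug_2",.025,(0,.006))
place("plug_cradle",(.036,-.021),.0365)
pick("bearing",.024)
place("spindle",(0,0),.0440)
q0=[-1.334,0.491,1.559,0,1.092,-0.106]
arm.move_j(q0); snap("p2"); snap("p2s","scene")
print(arm.state()["t"])
a=cv2.imread("pics/p2.png"); b=cv2.imread("pics/p2s.png")
cv2.imwrite("pics/p2v.png",cv2.vconcat([cv2.resize(a[125:215,210:390],(800,400),interpolation=cv2.INTER_CUBIC)]))
```

```text
plug_2 width 0.016582910697401105 F 58.44627312676547 t 9.4083
 lifted 0.01662900158024989 58.61561443091432 10.0833
 down [-1.9 -1.6  6.3]
 done t 13.8333
bearing width 0.0486148968345105 F 59.5652202137353 t 16.0083
 lifted 0.04841750287246259 62.1132935048081 16.6917
 down [-2.2  0.4  6.5]
 done t 19.6667
22.0
```

View pics/p2v.png

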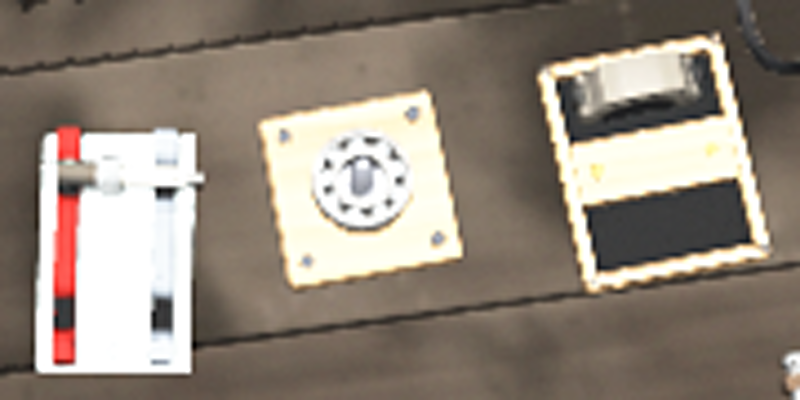

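The top view shows the bearing around the pin (361,180), plug_2 in the far notch with its threaded end on red (75,176), and cap_2 in the far bay (640,80). Next are plug_1 and cap_1.

Run:
```python
from lib import *
pick("plug_1",.025,(0,.006))
place("plug_cradle",(-.036,-.021),.0365)
pick("cap_1",.038)
place("cap_rack",(-.0385,0),.047)
arm.move_j([-1.334,0.491,1.559,0,1.092,-0.106]); snap("p3"); snap("p3s","scene")
print(arm.state()["t"])
a=cv2.imread("pics/p3.png"); b=cv2.imread("pics/p3s.png")
cv2.imwrite("pics/p3v.png",cv2.vconcat([cv2.resize(a[125:215,210:390],(800,400),interpolation=cv2.INTER_CUBIC),cv2.resize(a[210:270,80:320],(800,200),interpolation=cv2.INTER_CUBIC)]))
```

```text
plug_1 width 0.016860485681449638 F 58.422784397844225 t 25.5917
 lifted 0.016536085683193744 58.61770345363766 26.2667
 down [-2.1 -1.2  7.4]
 done t 29.5583
cap_1 width 0.02078926374545261 F 59.171060698572546 t 32.0083
 lifted 0.020152536206321677 58.87190831825137 32.6167
 down [ 0.4 -0.1 -3.1]
 done t 36.5417
38.4417
```

View pics/p3v.png

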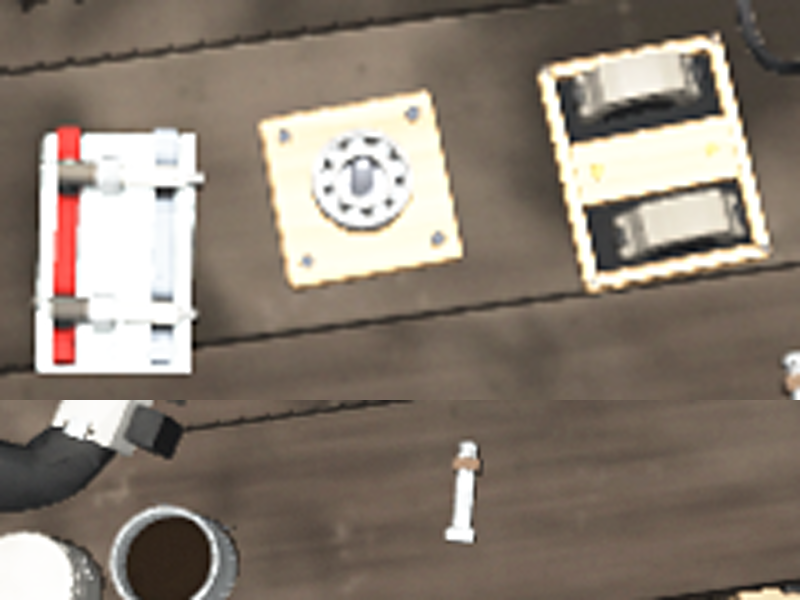

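Run:
```python
from lib import *
x,y,a=P["cap_rack"]; r=np.array([[np.cos(a),np.sin(a)],[-np.sin(a),np.cos(a)]])
for z in (.034,.041):
  for n,p,l,rr in(("cap_1",(690,218),(617,238),(745,215)),("cap_2",(648,79),(576,100),(702,78))):
    print(n,z,r@(C(*p,z)-[x,y]), "ends@20mm",(r@(C(*l,.02)-[x,y]))[1],(r@(C(*rr,.02)-[x,y]))[1])
```

```text
cap_1 0.034 [-0.03706554 -0.00713785] ends@20mm 0.028915543022599723 -0.03816888101599538
cap_2 0.034 [ 0.03895341 -0.00294757] ends@20mm 0.033204170271146166 -0.03348853572708133
cap_1 0.041 [-0.03867771 -0.00563081] ends@20mm 0.028915543022599723 -0.03816888101599538
cap_2 0.041 [ 0.0368924  -0.00146528] ends@20mm 0.033204170271146166 -0.03348853572708133
```

cap_1 sits about 5 mm off-centre along its bay. That is inside the bay walls and well inside the 13 mm tolerance. The tin has not moved, so I'm handing in.

```bash
python3 -c "
from bench import arm
print(arm.finish_job())"
```

```text
the job is handed in; nothing more can be done
None
```

I handed the job in at about 38 s: the last top view showed both caps in their bays, both plugs in their notches with threaded ends on the red rail, the bearing over the spindle pin and the grease tin standing upright, but the hand-in gave back no verdict.

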